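Unpin and open the medicine drawer

TASK

Open the medicine drawer on the worktop: draw its lock pin up out of the chest and park it upright in the open notch of the side ledge, with its collar resting on the ledge, then pull the drawer by its handle all the way out to its stop. Leave the pin parked and the drawer open, and do not disturb the other things.

Things in the scene. Friction and masses are not known exactly. Their poses are not given: they have to be found in the camera images.
- chest: small pale wooden counter-top chest with one drawer, fixed to the worktop, 150 (x) x 180 (y) x 100 (z) mm. Origin under its centre, on the worktop; +z up, its front (the drawer) faces its own -x. In the top board (top face at z = 100) is a bore 13 mm wide at x = -46, y = 0, for the lock pin; it runs on down into a block behind the drawer's front.
- drawer_handle (a point): middle of the drawer's steel bow handle: a round bar 10 mm thick, straight for 80 mm along the chest's y, 70 mm above the worktop (30 mm below the chest's top), 42 mm out from the white drawer front (37 mm free behind the bar). With the drawer shut it is at x = -117, y = 0, z = 70 mm in the chest's frame.
- drawer (a joint): how far the drawer is pulled out along the chest's -x, in m: 0 shut, 0.10 at its stop. It runs with a friction of about 2 N; the pin locks it.
- lock_pin: loose steel pin with a black knob. Origin on its axis at the underside of its collar; +z towards the knob. Below: shank 10 mm thick, 45 mm long, tapered foot. Above: steel collar 26 mm wide, 4 mm thick, then a round knob 20 mm wide, top 40 mm above the origin. About 60 g. At the start it stands in the chest's bore, collar on the chest's top.
- notch_ledge: steel ledge 8 mm thick, 50 mm wide (y), fixed to the left or right side of the chest, top face level with the chest's top, axes parallel to the chest's. Notch 15 mm wide right through it, from its front edge (x = -30 mm), where it is open, to its blind end at x = +7.5. Origin: the parking place on the notch's centre line, at the top face. A lip 3 mm high stands at x = -30 to -24 beside the notch.
- plain_ledge: the ledge on the chest's other side: same outline and lip, but without a notch; not used. Origin as for the notched one, 25 mm from the chest's side and 55 mm in front of its middle.
- garlic: bystander: garlic bulb, 48 mm wide, 50 mm high, on the rear of the chest's top; origin under its centre
- jam_jar: bystander: glass jam jar, 68 mm wide, 84 mm high, beside the chest, towards its rear; origin under its centre
- spice_jar: bystander: spice jar with a green cap, 46 mm wide, 106 mm high; origin under its centre
- salt_shaker: bystander: glass salt shaker, 44 mm wide, 90 mm high; origin under its centre
- tea_box: bystander: red carton, 63 x 131 x 66 mm; origin under its centre
- table_mug: bystander: green and white mug with a handle, 90 mm wide, 107 mm high; origin under its centre

How it is judged:
By the outcome, as a careful person would: the job done as asked, in the order asked, and still so for the second after the job is handed in, with the robot touching nothing.
It also fails if it takes over 48 s, if anything falls off the work surface, if the arm or the gripper's body presses on something with over 40 N, if the wrist force passes 120 N, or if a joint passes its speed limit or range.

ROBOT

A 6-joint arm with a two-finger parallel gripper is mounted at the origin on a cart in front of the work surface, level with it; the furniture and walls round the work are solid. World frame = base frame: x ahead of the robot, y to its left, z up, the work surface at z = 0. Lengths are in m, angles in rad, forces in N, time in s.
With the tool pointing down it reaches from about 0.35 to 0.8 m from the base axis. Payload 7.3 kg.
Tool frame: the origin (TCP) lies between the finger pads; the fingertips stand 25 mm ahead of it and the grasp point (between the pads) lies 6 mm ahead of it (r.tip_extent is the distance from the TCP to the fingertips, in m); z points along the fingers, y is the line along which they close (so a half turn about z gives the same grasp; the last joint's range is limited). The gripper opens to 85 mm and grips with 20 to 120 N. Pads are 22 mm wide; open, the fingers measure 114 mm over their backs; the gripper's body (76 mm by 85 mm) begins 54 mm behind the grasp point. The pads swing forward as they close: fully open they stand 13 mm farther back than shut.
Start: joints at [-1.442, 0.342, 1.524, -0, 1.275, -0.146], TCP at [0.142, -0.505, 0.256] pointing down, gripper open.
Joint ranges: [-2.53, 2.53], [-0.77, 2.02], [0.04, 2.7], [-1, 4.14], [0.28, 2.66], [-3.11, 3.11]. Speed limits (rad/s): [2.57, 2.57, 3.14, 3.14, 3.14, 3.14].

INTERFACE

Orientations are given as a unit quaternion [x, y, z, w].
In Python, from workcell import r, command_gripper, optics gives the robot as it stands. The module is installed in compiled form; this text tells all that it offers. Calls block until the motion is done:
- r.reach(position, orientation): joint-space move of the TCP to a pose.
- r.move_straight(position, orientation=None, speed=0.15, max_force=None): straight line of the TCP; orientation=None keeps the orientation; speed is the mean speed in m/s. With max_force (N) it stops when the force on the tool has changed by that much, and returns True; else False.
- r.movej(angles): joint-space move.
- command_gripper(opening, force=None): finger opening in m; force is the grip in N (None keeps the last); returns when the fingers have stopped.
- r.hold(seconds).
- r.solve_ik(position, orientation): joint angles nearest the present ones, or None.
- r.read_state(): the state.
- optics.get_image(name): name is "scene" or "top"; returns (picture, depth): 384x512x3 uint8, red, green, blue; 384x512 float32, m along the optical axis (not along the pixel's ray), 0 where there is no reading.
- optics.camera_model(name): a dict with "K" (3x3 intrinsics, pixels), "R" (3x3) and "t" (3): a world point X has camera coordinates R X + t. Camera axes: x right, y down, z forward; pixel columns grow to the right and rows downward; lengths in m; the calibration is good to about 2 mm. A picture is of the moment at which its call begins. camera_model takes no time and is no camera call.
A pose or a line that the arm cannot do raises r.PlanningError and nothing moves.
- r.finish_job(): hands the job in; it is judged then, once.
The state is a dict: "time_s": time; "joint_positions": joint angles; "dq": joint speeds; "tau": joint torques, N m; "eef_pos": TCP position; "eef_rot": TCP orientation; "contact_force": force on the tool from outside, world axes, zero at the start; "torque": the same for the moment, N m; "grip_width": finger opening in m; "grip_force": force on a finger pad.
Only numpy, scipy, OpenCV 4.12 (cv2) and the standard library are available. Lean on these libraries where they do the work, as an engineer would, in place of code of your own. Each camera call takes 0.05 s, during which the arm holds its last target. There are 200 camera calls.

## Working session

There is one attempt and no reset: what is moved stays moved. The work goes in short steps, each a Python script; the robot and the scene stay as the last script left them, time stands still between calls to the robot, and variables do not carry over. Pictures are saved under pics/ and viewed, at most 10 in all, crops included, and the job is handed in when it is done.

```bash
mkdir -p pics
cat > h.py <<'E'
import numpy as np, cv2
from workcell import r, command_gripper, optics
def grab(n):
    im,d=optics.get_image(n); return im,d
def cam(n):
    c=optics.camera_model(n); return np.array(c["K"]),np.array(c["R"]),np.array(c["t"])
def w(n,d,u,v,z=None):
    K,R,t=cam(n); ray=np.linalg.inv(K)@[u,v,1]
    C=-R.T@t; dr=R.T@ray
    if z is not None: return C+dr*(z-C[2])/dr[2]
    return C+dr*d[int(v),int(u)]
E
python3 - <<'E'
from h import *
a,d=grab("scene");b,e=grab("top")
np.savez("p0.npz",a=a,d=d,b=b,e=e)
cv2.imwrite("pics/s0.png",cv2.resize(a[:,:,::-1],(800,600)));cv2.imwrite("pics/t0.png",cv2.resize(b[:,:,::-1],(800,600)))
for n in("scene","top"):
    K,R,t=cam(n);print(n,K[0],-R.T@t,R[2])
s=r.read_state();print(s["time_s"],s["eef_rot"],s["eef_pos"])
E
```

```text
scene [427.80938838   0.         255.26229009] [ 0.00776446 -1.08954119  0.94274876] [ 0.38780319  0.70949589 -0.58840825]
top [494.6990035    0.         263.87502754] [-0.22399394  0.32026355  1.43521842] [ 0.50216265 -0.23377259 -0.83257615]
0.1 [ 9.90575806e-01  1.36963908e-01  1.45300058e-05 -6.78378687e-04] [ 0.14243962 -0.5049779   0.25570645]
```

View pics/s0.png

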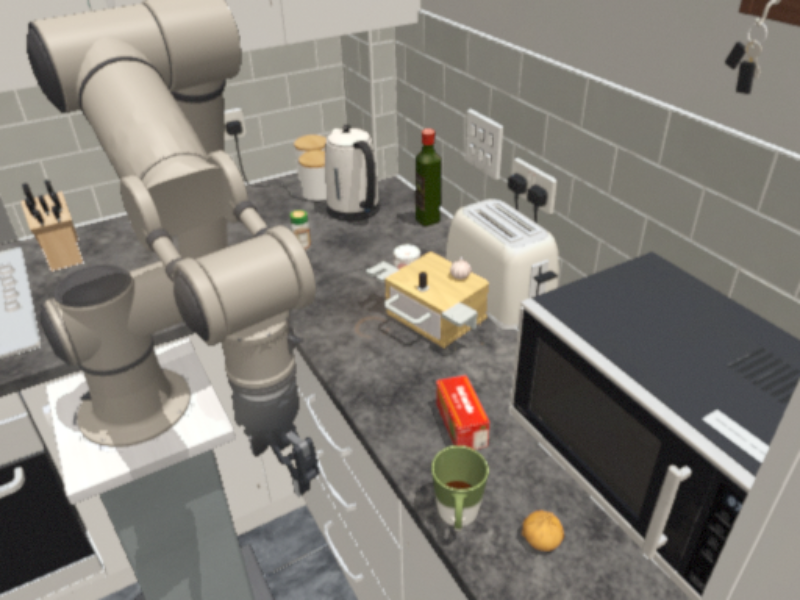

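View pics/t0.png

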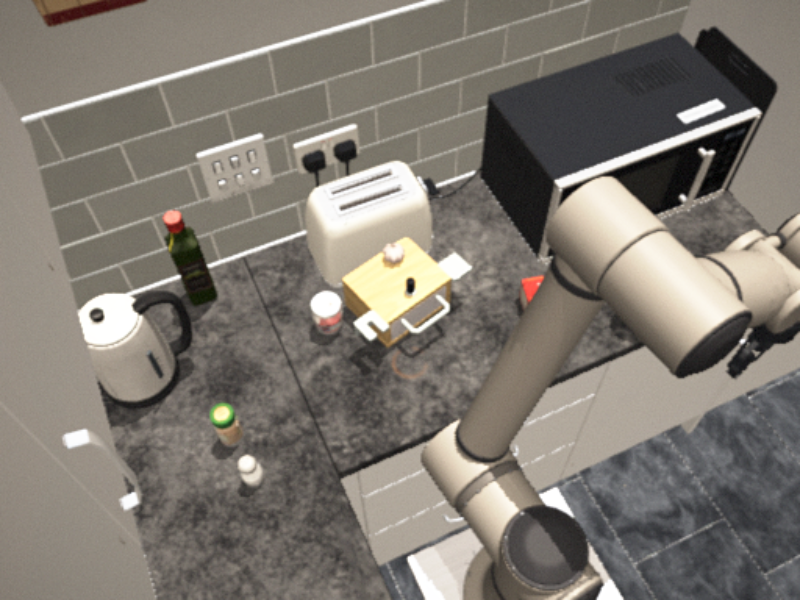

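The top view shows the chest at about (398,290), the pin's knob at (410,286), the handle at (425,318), and the notched ledge, probably the left one, at (372,323). I'll enlarge both views.

Run:
```python
from h import *
p=np.load("p0.npz")
c=p["b"][145:245,190:310,::-1];d=p["a"][150:230,228:328,::-1]
cv2.imwrite("pics/t1.png",cv2.resize(c,(720,600),interpolation=cv2.INTER_CUBIC))
cv2.imwrite("pics/s1.png",cv2.resize(d,(750,600),interpolation=cv2.INTER_CUBIC))
```

```text
(no output)
```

View pics/t1.png

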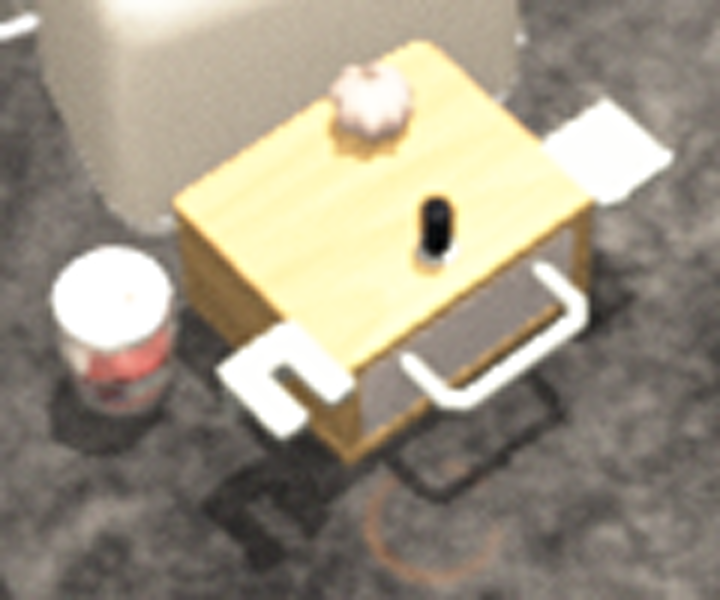

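View pics/s1.png

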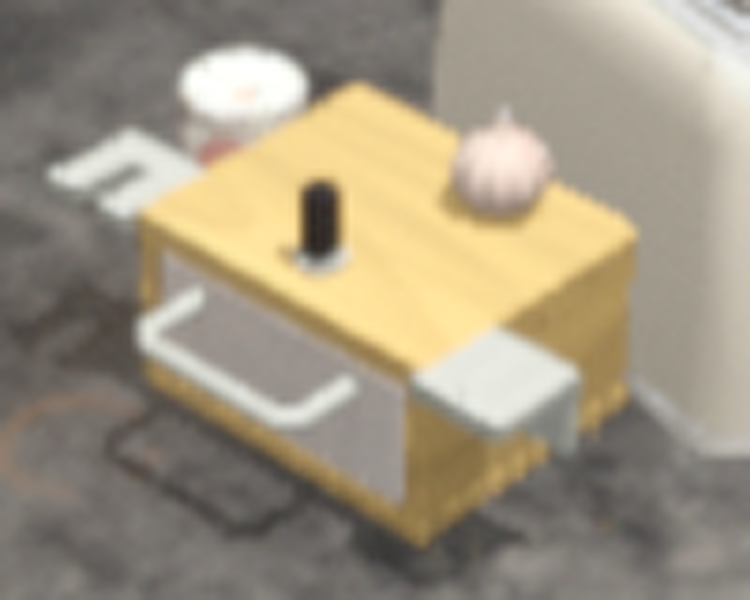

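Both crops show clear points. In the top crop the chest-top corners are (175,202), (425,40), (593,203) and (345,370). The notched ledge is on the chest's left, with its blind end near (283,368) and its mouth near (312,410). Next I fit the pose from both views.

```bash
cat > fit.py <<'E'
from h import *
from scipy.optimize import least_squares
T=lambda u,v:((u+.5)/6-.5+190,(v+.5)/6-.5+145)
S=lambda u,v:((u+.5)/7.5-.5+228,(v+.5)/7.5-.5+150)
obs=[("top",T(175,202),(.075,.09,.1)),("top",T(425,40),(.075,-.09,.1)),("top",T(593,203),(-.075,-.09,.1)),("top",T(345,370),(-.075,.09,.1)),
("scene",S(142,210),(-.075,.09,.1)),("scene",S(360,82),(.075,.09,.1)),("scene",S(638,232),(.075,-.09,.1)),("scene",S(418,378),(-.075,-.09,.1))]
def pr(n,X):
    K,R,t=cam(n);c=K@(R@X+t);return c[:2]/c[2]
def tw(p,q):
    c,s=np.cos(p[2]),np.sin(p[2]);return np.array([p[0]+c*q[0]-s*q[1],p[1]+s*q[0]+c*q[1],q[2]])
f=lambda p:np.concatenate([pr(n,tw(p,q))-uv for n,uv,q in obs])
if __name__=="__main__":
    d=np.load("p0.npz");g=w("top",d["e"],253,185)
    s=min((least_squares(f,[g[0],g[1],a]) for a in(-2,-1,0,1)),key=lambda s:s.cost);p=s.x
    print(p,np.degrees(p[2]),s.cost,s.fun.round(1));np.save("chest.npy",p)
    def inv(X):
        c,s=np.cos(p[2]),np.sin(p[2]);e=X[:2]-p[:2];return np.array([c*e[0]+s*e[1],-s*e[0]+c*e[1]])*1000
    def show(l,n,uv,z):print(l,inv(w(n,None,*uv,z)).round(1))
    show("knobtop","top",T(436,203),.138);show("knobtop","scene",S(320,188),.138)
    show("pin collar","top",T(434,250),.102);show("collar","scene",S(320,258),.102)
    for l,a in [("ledge outer front",(280,437)),("outer rear",(218,372)),("blind end",(283,366)),("mouth a",(305,408)),("mouth b",(330,402))]: show(l,"top",T(*a),.1)
    for l,a in [("outer front",(50,173)),("outer rear",(128,128)),("blind",(140,168)),("mouth",(92,195))]: show(l+" S","scene",S(*a),.1)
    show("handleL","top",T(455,400),.07);show("handleR","top",T(585,318),.07)
    print("handle",tw(p,(-.117,0,.07)),"pin",tw(p,(-.046,0,.1)),"park",tw(p,(-.055,.115,.1)))
E
python3 fit.py
```

```text
[ 0.66716943 -0.05819609  0.25299335] 14.495450982385291 1.7991123817664023 [ 0.  -0.4  0.1 -0.3  0.7 -0.4 -0.3  0.9 -0.8 -0.3 -0.1  0.4  0.6 -0.1
  0.2 -0.8]
knobtop [-40.4  -2.8]
knobtop [-43.7   0.9]
pin collar [-44.1   1.8]
collar [-46.   -1.5]
ledge outer front [-84.  139.6]
outer rear [-30.8 140.2]
blind end [-49.9 111.1]
mouth a [-78.3 118.4]
mouth b [-83.8 105.9]
outer front S [-83.8 140.4]
outer rear S [-31.3 142.7]
blind S [-51.  113.1]
mouth S [-82.4 112.4]
handleL [-110.6   41.9]
handleR [-115.3  -47.5]
handle [ 0.55389383 -0.08748155  0.07      ] pin [ 0.62263373 -0.06971003  0.1       ] park [0.58513536 0.0393765  0.1       ]
```

The fit has sub-pixel residuals. It confirms the nominal layout, with the ledge at chest y of 90 to 140 mm on the left. Next I grasp the pin, closing the fingers along the chest's y.

```bash
cat >> h.py <<'E'
from scipy.spatial.transform import Rotation as Ro
import os
P=np.load("chest.npy") if os.path.exists("chest.npy") else None
def W(x,y,z):
    c,s=np.cos(P[2]),np.sin(P[2]);return np.array([P[0]+c*x-s*y,P[1]+s*x+c*y,z])
def C(X):
    c,s=np.cos(P[2]),np.sin(P[2]);a,b=X[0]-P[0],X[1]-P[1];return np.array([c*a+s*b,-s*a+c*b,X[2]])
def ori(deg):  # direction of tool y relative to chest x axis
    a=P[2]+np.radians(deg);y=np.array([np.cos(a),np.sin(a),0]);z=np.array([0,0,-1.])
    return Ro.from_matrix(np.c_[np.cross(y,z),y,z]).as_quat()
def st(l=""):
    s=r.read_state();F=np.array(s["contact_force"]);c,n=np.cos(P[2]),np.sin(P[2])
    print(l,"t",round(s["time_s"],2),"C",(C(s["eef_pos"])*1000).round(1),"Fchest",np.round([c*F[0]+n*F[1],-n*F[0]+c*F[1],F[2]],1),"grip",round(s["grip_width"],4),round(float(np.max(s["grip_force"])),1))
E
python3 - <<'E'
from h import *
d=np.load("p0.npz")
for u,v in [(555,185),(548,245),(490,105),(400,180),(540,290)]: print(u,v,w("top",d["e"],u/1.5625,v/1.5625).round(3))
for D in(90,-90,0,180): print(D,[None if q is None else np.round(q,2) for q in(r.solve_ik(W(-.046,0,.134),ori(D)),r.solve_ik(W(-.217,0,.076),ori(D)))])
r.reach(W(-.14,0,.28),ori(-90));st()
command_gripper(.05,30)
r.reach(W(-.046,0,.20),ori(-90));st()
r.move_straight(W(-.046,0,.134),speed=.1,max_force=8);st("down")
command_gripper(0.0,30);st("gripped")
E
```

```text
555 185 [ 0.631 -0.398  0.268]
548 245 [ 0.252 -0.089  0.672]
490 105 [ 0.907 -0.398  0.256]
400 180 [ 0.834 -0.144  0.202]
540 290 [ 0.229 -0.074  0.612]
90 [array([-0.23,  0.64,  1.39, -0.  ,  1.12, -2.06]), array([-0.4 ,  0.48,  1.89, -0.  ,  0.76, -2.23])]
-90 [array([-0.23,  0.64,  1.39, -0.  ,  1.12,  1.08]), array([-0.4 ,  0.48,  1.89, -0.  ,  0.76,  0.91])]
0 [array([-0.23,  0.64,  1.39, -0.  ,  1.12, -0.49]), array([-0.4 ,  0.48,  1.89, -0.  ,  0.76, -0.66])]
180 [array([-0.23,  0.64,  1.39, -0.  ,  1.12,  2.65]), array([-0.4 ,  0.48,  1.89, -0.  ,  0.76,  2.48])]
 t 2.14 C [-140.4   -0.8  279.9] Fchest [ 0.8 -0.  -0.4] grip 0.0853 0.0
 t 3.14 C [-46.2   0.2 199.7] Fchest [-0.  -0.   0.4] grip 0.05 0.0
down t 3.95 C [-45.7  -0.3 135. ] Fchest [ 0.3 -0.6 -0. ] grip 0.05 0.0
gripped t 4.33 C [-4.570e+01 -1.000e-01  1.348e+02] Fchest [-1.   0.8  4.8] grip 0.0191 29.2
```

Gripped at 19 mm, with little side force. Next I lift the pin and carry it over the notch, then take a picture before lowering.

Run:
```python
from h import *
command_gripper(0.0,50)
z0=r.read_state()["eef_pos"][2]; print(z0)
r.move_straight(W(-.046,0,.205),speed=.08);st("up")
r.move_straight(W(-.057,.115,.205),speed=.15);r.hold(.3);st("over")
a,d=grab("scene");b,e=grab("top");np.savez("p1.npz",a=a,d=d,b=b,e=e)
c=b[145:245,190:310,::-1];f=a[135:215,228:328,::-1]
o=np.zeros((600,800,3),np.uint8);o[:333,:400]=cv2.resize(c,(400,333),interpolation=2);o[:320,400:]=cv2.resize(f,(400,320),interpolation=2)
cv2.imwrite("pics/x1.png",o[:335])
```

```text
0.13487525064574085
up t 5.58 C [-4.630e+01  2.000e-01  2.043e+02] Fchest [ 0.2  0.3 -0.4] grip 0.0185 48.8
over t 6.8 C [-57.  114.3 204.9] Fchest [ 0.7 -0.1 -1.2] grip 0.0185 48.8
```

View pics/x1.png

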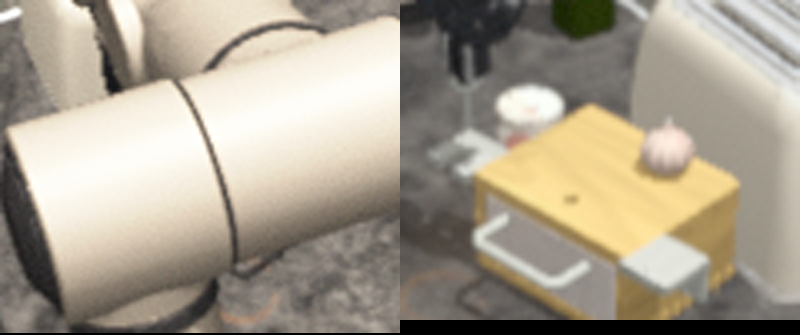

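The pin hangs upright over the notch, its tip near (468,128), and the bore is empty at (571,199). I lower it with a force guard.

Run:
```python
from h import *
s=r.move_straight(W(-.057,.115,.150),speed=.06,max_force=5);st(f"down {s}")
if not s:
    s=r.move_straight(W(-.057,.115,.1335),speed=.03,max_force=6);st(f"down2 {s}")
```

```text
down False t 7.97 C [-56.7 114.9 150.4] Fchest [ 0.8 -0.4 -1.5] grip 0.0187 48.8
down2 True t 8.47 C [-57.2 115.  134.9] Fchest [-0.4  0.5  4.7] grip 0.0189 49.1
```

Contact came at z of 134.9 mm, which is exactly the collar seated, with little side force. I release, rise, and check from clear of the view.

Run:
```python
from h import *
command_gripper(.045,30);st("open")
r.move_straight(W(-.057,.115,.21),speed=.08)
r.reach(W(-.18,0,.21),ori(-180));command_gripper(.034)
st("away")
a,d=grab("scene");b,e=grab("top");np.savez("p2.npz",a=a,d=d,b=b,e=e)
c=b[145:245,190:310,::-1];f=a[135:215,228:328,::-1]
o=np.zeros((600,800,3),np.uint8);o[:333,:400]=cv2.resize(c,(400,333),interpolation=2);o[:320,400:]=cv2.resize(f,(400,320),interpolation=2)
cv2.imwrite("pics/x2.png",o[:335])
```

```text
open t 8.85 C [-57.7 115.2 134. ] Fchest [ 0.2  0.1 -0.7] grip 0.0452 0.0
away t 11.38 C [-179.8    0.3  209.9] Fchest [-0.6 -0.4 -0.1] grip 0.0339 0.0
```

View pics/x2.png

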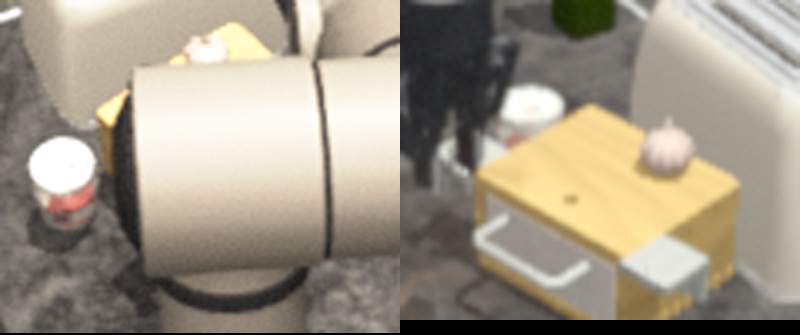

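The gripper hides the ledge, so I step to the right and look again.

Run:
```python
from h import *
r.reach(W(-.2,-.2,.25),ori(-180))
a,d=grab("scene");f=a[135:215,228:328,::-1]
cv2.imwrite("pics/x3.png",cv2.resize(f,(700,560),interpolation=2));st()
```

```text
t 12.37 C [-199.6 -198.3  249.6] Fchest [-0.7 -0.2 -0.5] grip 0.0341 0.0
```

View pics/x3.png

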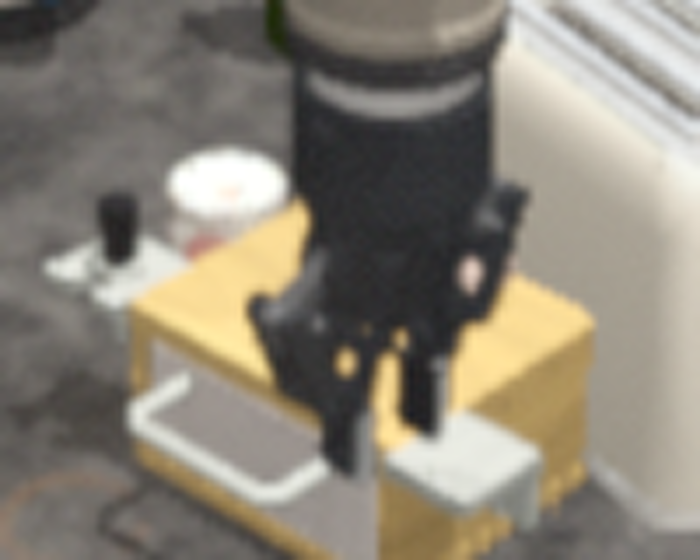

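The pin stands upright in the notch with its knob at (118,225), collar on the ledge. Next, the handle.

Run:
```python
from h import *
r.reach(W(-.117,0,.19),ori(-180));st("above")
s=r.move_straight(W(-.117,0,.076),speed=.1,max_force=8);st(f"down {s}")
if not s:
    command_gripper(0.0,40);st("grip")
    if .007<r.read_state()["grip_width"]<.014:
        x0=C(r.read_state()["eef_pos"])[0]
        s=r.move_straight(W(-.206,0,.076),speed=.06,max_force=20);st(f"pull {s}")
        if not s:
            s=r.move_straight(W(-.225,0,.076),speed=.03,max_force=15);st(f"pull2 {s}")
```

```text
above t 13.27 C [-116.8   -0.6  190.6] Fchest [ 0.3 -0.3  0. ] grip 0.0337 0.0
down True t 14.3 C [-117.6    0.    79.6] Fchest [-1.4  1.3  7.3] grip 0.0342 3.3
```

Contact came early, at z of 80 mm. The rear knuckle probably meets the chest's top edge. I'll back off and come in tilted 25°, leaning away from the chest.

```bash
cat >> h.py <<'E'
def tilt(deg):
    t=np.radians(deg);c,s=np.cos(P[2]),np.sin(P[2]);ex=np.array([c,s,0]);ez=np.array([0,0,1.])
    z=np.sin(t)*ex-np.cos(t)*ez; y=-(np.cos(t)*ex+np.sin(t)*ez)
    return Ro.from_matrix(np.c_[np.cross(y,z),y,z]).as_quat(), z
E
python3 - <<'E'
from h import *
r.move_straight(W(-.117,0,.15),speed=.15);st("up")
command_gripper(.028)
q,z=tilt(25);G=W(-.117,0,.070)
p=lambda b:G-z*(.006+b)   # b: back-off along the tool
off=lambda d:W(-d,0,0)-W(0,0,0)
print(r.solve_ik(p(0),q),r.solve_ik(p(0)+off(.108),q))
r.reach(p(.08),q);st("pre")
s=r.move_straight(p(0),q,speed=.08,max_force=6);st(f"in {s}")
if not s:
    command_gripper(0.0,40);st("grip")
    if .007<r.read_state()["grip_width"]<.014:
        s=r.move_straight(p(0)+off(.09),q,speed=.06,max_force=20);st(f"pull {s}")
        if not s: s=r.move_straight(p(0)+off(.108),q,speed=.03,max_force=15);st(f"pull2 {s}")
E
```

```text
up t 14.93 C [-1.174e+02  1.000e-01  1.493e+02] Fchest [-0.5 -0.  -0.7] grip 0.0341 0.0
[-0.43804599  0.50841653  1.97203127  0.73253144  0.41453604  1.80956222] [-0.63106177  0.40576033  2.20623666  0.96452489  0.40900386  1.38251643]
pre t 15.82 C [-152.9   -0.4  148.3] Fchest [ 1.1 -0.  -0.2] grip 0.0278 0.0
in False t 16.97 C [-1.195e+02 -1.000e-01  7.580e+01] Fchest [-0.5  0.5  0.1] grip 0.0282 0.0
grip t 17.27 C [-119.4   -0.2   76.1] Fchest [-2.   0.1  5. ] grip 0.0086 39.1
pull False t 18.93 C [-209.4   -1.4   76. ] Fchest [-0.7 -3.1  7.8] grip 0.0087 39.4
pull2 True t 19.37 C [-219.6   -1.6   76.2] Fchest [5.  0.7 0.7] grip 0.0082 41.6
```

It stopped after 100 mm of travel, which is the drawer's stop. I release, retreat and check.

Run:
```python
from h import *
s=r.move_straight(W(-.2215,0,r.read_state()["eef_pos"][2]),speed=.03,max_force=15);st(f"seat {s}")
command_gripper(.026,20);st("open")
q,z=tilt(25)
r.move_straight(np.array(r.read_state()["eef_pos"])-z*.10,speed=.1);st("back")
r.movej([-1.442,0.342,1.524,0,1.275,-0.146]);st("home")
a,d=grab("scene");b,e=grab("top");np.savez("p3.npz",a=a,d=d,b=b,e=e)
c=b[145:245,190:310,::-1];f=a[145:225,228:328,::-1]
o=np.zeros((335,800,3),np.uint8);o[:333,:400]=cv2.resize(c,(400,333),interpolation=2);o[:320,400:]=cv2.resize(f,(400,320),interpolation=2)
cv2.imwrite("pics/x4.png",o)
```

```text
seat True t 19.57 C [-219.6   -1.6   76.2] Fchest [ 4.7 -0.6 -3.6] grip 0.0082 41.7
open t 19.89 C [-219.6   -2.    76.6] Fchest [ 0.9  0.9 -0.7] grip 0.026 0.0
back t 21.04 C [-261.9   -1.8  166.8] Fchest [-0.5  0.1 -0.1] grip 0.0258 0.0
home t 22.78 C [-619.2 -301.4  255.9] Fchest [ 0.1  0.7 -0.2] grip 0.0262 0.0
```

View pics/x4.png

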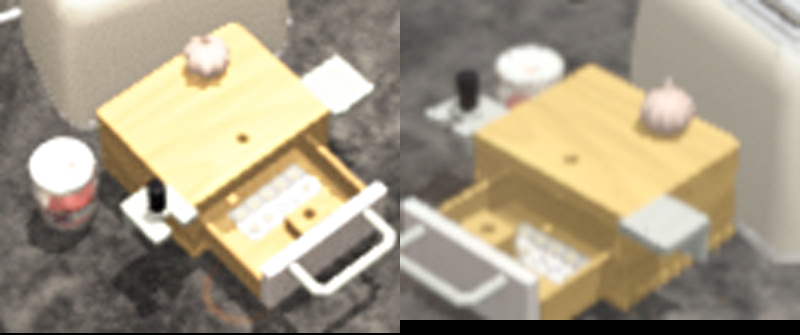

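The pin is upright in the notch (left picture, 156,195), the drawer is fully open with its handle at (345,265), and the garlic and jam jar have not moved. I hand it in.

```bash
python3 -c "
from h import *
print(r.finish_job())"
```

```text
the job is handed in; nothing more can be done
None
```

The lock pin is parked upright in the ledge notch, the drawer is pulled out 100 mm to its stop, and I handed the job in at about 23 s; my first try at the handle touched the chest lightly (about 7 N), and nothing in the final pictures of the chest area looks disturbed.

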